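# Flip the capsule filler's cover shut and lock it

### The job

Flip the standing cover of the capsule filling machine over by pushing it from behind with the fingertips until it lies fully shut on the bed, then push the latch's red tab round as far as it goes, so that the tongue locks the cover. Only push: do not pinch the cover or the tab between the fingers. Leave the latch open until the cover is down, leave the jar, the vial and the tamper where they stand, and finish clear of everything.

Things in the scene. Friction and masses are not known exactly. Their poses are not given: they have to be found in the camera images.
- machine: Capsule filling machine fixed to the bench: white foot 230 (x) x 220 (y) x 12 mm, teal block 200 x 200 mm up to z = 52 mm, side rims (|y| = 73 to 99, x = -62 to 70 mm) up to z = 72 mm, level with the shut cover's top. Origin: centre of the underside; x away from the robot at yaw 0, y left, z up. The cover hinges along y on the far side; the latch stands on the near ledge.
- cover (a joint): Cover angle in rad: 0 = shut, flat on the bed; 1.57 = upright; 1.65 to 2.05 at the start (leaning back, away from the robot); stop at 2.2. It turns about the hinge (machine y); shutting swings its free edge up, over and to machine -x. Stiff hinge (0.2 N m friction, up to 0.14 N m of weight; 2 to 4 N at the edge): it stays where left and must be pushed all the way down.
- cover_hinge (a point): Middle of the cover's hinge axis, 66 mm above the bench; its axes are the machine's (hinge axis = y).
- cover_edge (a point): Middle of the cover's free edge on its outer aluminium face, 120 mm from the hinge axis and 6 mm off the plane through it. The cover is 140 mm wide, 12 mm thick and reaches from 5 to 120 mm from the axis. Axes turn with it: x from free edge to hinge, y along the hinge, z out of the outer face (up when shut). The inner face is black with grey dots and faces the robot while open.
- latch (a joint): Latch angle in rad about a vertical axis, anticlockwise from above: 0 = open, tongue along machine -y, parallel to the near edge (0 to 0.25 at the start); 1.57 = locked, at its stop, tongue along machine +x over the shut cover. Needs 1 to 2 N at the tab; stays where it is left.
- latch_pivot (a point): Point on the latch's vertical turning axis, at machine x = -82, y = 45 mm, on top of the tongue, 80 mm above the bench. The tongue is a flat steel bar 16 mm wide, 5 mm thick, reaching 53 mm from the axis. Axes are the machine's.
- latch_tab (a point): Centre of the red face of the upright tab on the tongue, 38 mm from the turning axis, 13 mm above the tongue's top. The tab is 28 mm long (24 to 52 mm from the axis), 26 mm high (80 to 106 mm above the bench), 10 mm thick. The red face is the one to push (towards the robot while open), the other is black. Axes turn with the latch: x the way to push, y to the turning axis, z up.
- jar: White plastic jar, 68 mm diameter, 105 mm high, loose. Origin: centre of its underside. Leave alone.
- vial: Amber glass jar with white cap and label, 50 mm diameter, 85 mm high, loose. Origin: centre of its underside. Leave alone.
- tamper: Hand tamper: white plate 70 x 70 x 12 mm with an upright steel stem and a black ball knob (30 mm) on top, 77 mm high, loose. Origin: centre of its underside. Leave alone.

How it is judged:
On the way, in this order (a step that is already met when the one before it is completed fails the run):
1. the cover is pushed over and lies shut, the latch still open (value of joint cover below 0.05 rad and value of joint latch below 0.7 rad), for 0.2 s.
2. the latch is pushed round over the shut cover (value of joint cover below 0.05 rad and value of joint latch above 1.4 rad), for 0.2 s.
At the end, for the whole second after the job is handed in: The cover lies shut within 0.05 rad (6 mm at its free edge), the latch is turned beyond 1.4 rad (of 1.57) and at rest, and jar, vial and tamper stand upright within 20 mm of where they were (all of step 2 and velocity of joint latch below 0.05 rad/s and distance of each of jar, vial, tamper from where it was at the start of the episode below 0.02 m and angle between each of jar, vial, tamper's own z axis and vertical below 0.1 rad); the robot touches nothing.
It fails at once if the latch is turned (beyond 0.7 rad) while the cover is still open (more than 0.15 rad) (value of joint cover above 0.15 rad and value of joint latch above 0.7 rad).
It fails at once if the cover is pinched: the fingers press both its outer and its inner face with over 2 N (contact force between the fingers and cover_c1 above 2 N and contact force between the fingers and cover_c2 above 2 N).
It fails at once if the tab is pinched: the fingers press both its red and its black face with over 2 N (contact force between the fingers and latch_c2 above 2 N and contact force between the fingers and latch_c3 above 2 N).
It fails at once if the jar, the vial or the tamper is lifted, carried or pushed more than 20 mm or tipped more than 0.3 rad (distance of any of jar, vial, tamper from where it was at the start of the episode above 0.02 m or angle between any of jar, vial, tamper's own z axis and vertical above 0.3 rad).
It also fails if it takes over 48 s, if anything falls off the work surface, if the arm or the gripper's body presses on something with over 40 N, if the wrist force passes 120 N, or if a joint passes its speed limit or range.

### The arm

A 6-joint arm with a two-finger parallel gripper is mounted at the origin on the work surface. World frame = base frame: x ahead of the robot, y to its left, z up, the work surface at z = 0. Lengths are in m, angles in rad, forces in N, time in s.
With the tool pointing down it reaches from about 0.3 to 0.95 m from the base axis. Payload 3.1 kg.
Tool frame: the origin (TCP) lies on the front face of the gripper's body, between the roots of the fingers; the fingertips stand 73 mm ahead of it and the grasp point (between the pads) lies 54 mm ahead of it (grip_depth is the distance from the TCP to the grasp point, in m); x points along the fingers, y is the direction in which the jaws open and shut, and the axes are right-handed (so a half turn about x gives the same grasp; the last joint's range is limited). The gripper opens to 85 mm and grips with 20 to 120 N. Pads are 22 mm wide; open, the fingers measure 114 mm over their backs; the gripper's body (76 mm by 85 mm) begins 54 mm behind the grasp point. The pads swing forward as they close: fully open they stand 13 mm farther back than shut.
Start: joints at [-1.291, 0.308, 1.634, -0, 1.2, -0.07], TCP at [0.214, -0.587, 0.304] pointing down, gripper open.
Joint ranges: [-3.06, 3.06], [-0.79, 1.96], [0.05, 2.63], [-1.19, 4.34], [0.05, 2.64], [-2.94, 2.94]. Speed limits (rad/s): [2.79, 2.79, 3.14, 3.14, 3.14, 3.14].

### API

Orientations are given as [roll, pitch, yaw] about the fixed x, y, z axes, in that order (R = Rz(yaw) Ry(pitch) Rx(roll)).
In Python, from bench import * gives the robot as it stands.
- The arm moves only by the tool drive_tool, never from a script. Its argument "motion" is a list of rows, each a list of 3 entries, a list of its own where there are three numbers: the finger opening in m, from 0 to 0.0854, then the shift along the world's x, y, z in m, then the turn about the world's z in degrees. A call has exactly 5 rows; each row is the pose to reach, as a shift and turn from the pose commanded when the call began; what a row does not reach only later rows make up. A row lasts 1/8 s, in which the tool goes at most 62.5 mm and 10.7 degrees, less where a joint would pass 70% of its speed; a pose out of reach is approached as far as the arm can. A call with a gripper value outside its range is refused whole. The fingers move at their own pace and stop on an object; "grip_force" is the grip in N (left out, the last holds). Time passes only in rows, so rows that repeat a pose let the fingers close, or fill a call up. It gives the time, the measured TCP pose, the force and the opening at its end, in the units of the state.
- get_obs(): the state, without advancing time (a new reading comes with each control period).
- grab_frame(name): name is "scene" or "top" or "wrist"; returns a dict with "color" (480x640x3 uint8, red, green, blue), "fov_y" (degrees; the focal length in pixels is half the picture's height over the tangent of half this angle, whatever the lens; pixels are square), "cx", "cy" (the principal point, pixels), "rvec" (rotation vector, rad) and "tvec" (3), from world to camera coordinates, as OpenCV has them. Camera axes: x right, y down, z forward; pixel columns grow to the right and rows downward; lengths in m; the calibration is good to about 2 mm. A picture is of the moment at which its call begins. There is no depth.
- job_done(): hands the job in, once; it reports no verdict.
Trained networks look in a picture, given as the dict that the camera call returned (one of the last four; its "shot" number tells which), for a name from the list of things; names that differ only in an ending like _2 or _b are one class to them, and where a whole thing is asked for, a point or a joint stands for the part that bears it (a point fixed in the world has none). Each returns a list of dicts, best first, with "p" (0 to 1); they miss things now and then, are a little off and sometimes report something else, mostly with a low value. They report only what shows in the picture. A call takes as long as a camera call.
- boxes_of(name, picture): "at" ([column, row] in pixels, amid what is visible of it).
- trace(name, picture): "mask" (480x640 bool, what is visible of it) and "at" ([column, row] in pixels, amid what is visible of it).
- mark_of(name, picture): "at" ([column, row] in pixels: a listed point, or the origin of a listed thing).
The state is a dict: "time_s": time; "q": joint angles; "joint_velocities": joint speeds; "tau": joint torques, N m; "eef_pos": TCP position; "eef_rot": TCP orientation; "contact_force": force on the tool from outside, world axes, zero at the start; "wrist_torque": the same for the moment, N m; "opening": finger opening in m.
Only numpy, scipy, OpenCV 4.12 (cv2) and the standard library are available. Lean on these libraries where they do the work, as an engineer would, in place of code of your own. Each camera call takes 0.05 s, during which the arm holds its last target. There are 200 camera calls.

## Working session

There is one attempt and no reset: what is moved stays moved. The work goes in short steps, Python scripts to look and compute and a tool call to move; the robot and the scene stay as the last step left them, time stands still between calls to the robot, and variables do not carry over. Pictures are saved under pics/ and viewed, about 8 in all and at most 12, crops included, and the job is handed in when it is done.

Besides the shell and the picture viewer there is one more tool, called as name([rows], argument=value, ...), one row to a line, values as JSON. drive_tool: Moves the arm, as the interface text tells. Its arguments: {"type":"object","properties":{"motion":{"type":"array","items":{"type":"array"}},"grip_force":{"type":"number"}},"required":["motion"]}

```bash
mkdir -p pics; cat > h.py <<'E'
from bench import *
import numpy as np, cv2
def K(f):
    h,w=f["color"].shape[:2]; fl=h/2/np.tan(np.radians(f["fov_y"])/2)
    return np.array([[fl,0,f["cx"]],[0,fl,f["cy"]],[0,0,1.]])
def P(f):
    R=cv2.Rodrigues(np.array(f["rvec"],float))[0]; return K(f)@np.c_[R,np.array(f["tvec"],float).reshape(3)]
def tri(fs,ps):
    A=[]
    for f,p in zip(fs,ps):
        M=P(f); A+= [p[0]*M[2]-M[0], p[1]*M[2]-M[1]]
    X=np.linalg.svd(np.array([a/np.linalg.norm(a[:3]) for a in A]))[2][-1]; return X[:3]/X[3]
def proj(f,X):
    q=P(f)@np.append(X,1); return q[:2]/q[2]
def save(f,n,marks={}):
    im=f["color"][:,:,::-1].copy()
    for k,(u,v) in marks.items():
        cv2.circle(im,(int(u),int(v)),3,(255,0,255),-1); cv2.putText(im,k,(int(u)+4,int(v)),0,.4,(255,0,255),1)
    cv2.imwrite(f"pics/{n}.png",im)
E
python3 - <<'E'
from h import *
o=get_obs(); print(o["time_s"],o["eef_pos"],o["eef_rot"],o["contact_force"],o["opening"])
F={n:grab_frame(n) for n in("scene","top","wrist")}
M={n:{} for n in F}
names=["machine","cover_hinge","cover_edge","latch_pivot","latch_tab","jar","vial","tamper"]
for k in names:
    for n in F:
        r=mark_of(k,F[n])
        if r: M[n][k]=r[0]["at"]; print(k,n,np.round(r[0]["at"]),round(r[0]["p"],2))
    if k in M["scene"] and k in M["top"]:
        X=tri([F["scene"],F["top"]],[M["scene"][k],M["top"][k]]); print("  ->",X.round(4), [ (proj(F[n],X)-M[n][k]).round(1) for n in("scene","top")])
for n in F: save(F[n],n+"0",M[n])
E
```

```text
0.0 [ 0.21398784 -0.58653522  0.30266216] [-1.63464855  1.56854633  1.85672796] [0.51963561 0.14766075 0.98161639] 0.08534251800500456
machine scene [294. 291.] 0.61
machine top [345. 230.] 0.71
  -> [0.5619 0.0123 0.0026] [array([0., 0.]), array([ 0., -0.])]
cover_hinge scene [302. 287.] 0.72
cover_hinge top [338. 192.] 0.79
  -> [0.6214 0.0398 0.0679] [array([-1.7, -0.1]), array([-1.6,  0.1])]
cover_edge scene [310. 264.] 0.6
cover_edge top [324. 150.] 0.93
  -> [0.6689 0.0684 0.165 ] [array([1.5, 0.1]), array([ 1.4, -0.1])]
latch_pivot scene [302. 237.] 0.8
latch_pivot top [343. 266.] 0.61
  -> [0.4701 0.0109 0.0783] [array([0.1, 0. ]), array([ 0.1, -0. ])]
latch_tab scene [286. 230.] 0.78
latch_tab top [361. 252.] 0.69
  -> [ 0.4955 -0.019   0.1073] [array([0.2, 0. ]), array([ 0.2, -0. ])]
jar scene [385. 278.] 0.83
jar top [257. 262.] 0.73
  -> [ 0.474   0.1917 -0.0022] [array([-1.8,  0. ]), array([-1.9, -0.1])]
vial scene [372. 250.] 0.75
vial top [267. 316.] 0.7
  -> [ 0.3667  0.1546 -0.0095] [array([-1.1,  0. ]), array([-1.3, -0. ])]
tamper scene [198. 296.] 0.76
tamper top [436. 214.] 0.82
  -> [ 0.6193 -0.1757  0.0052] [array([0.1, 0. ]), array([ 0.1, -0. ])]
```

View pics/scene0.png

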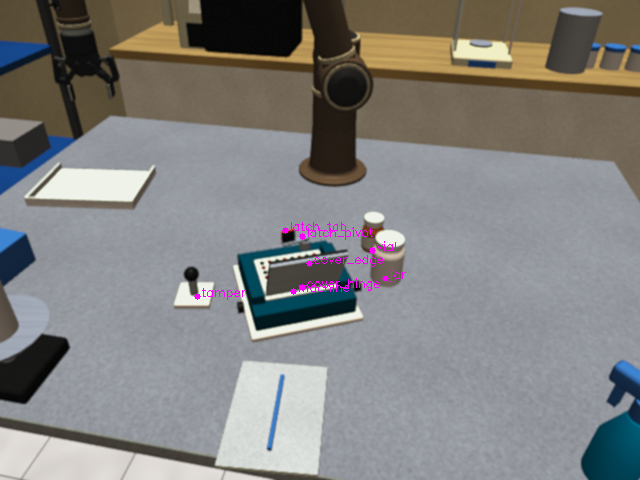

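View pics/top0.png

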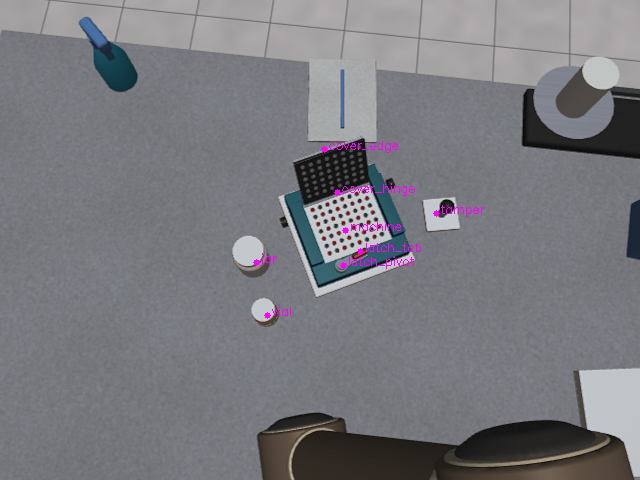

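The machine is turned about 20° to the left, its cover leaning back and the latch open. The jar and vial stand to its left and the tamper to its right. Next I fit a model to all the points and check the wrist camera's mount.

```bash
cat >> h.py <<'E'
from scipy.optimize import least_squares
from scipy.spatial.transform import Rotation as Ro
def model(p):
    x,y,th,hx,c,l=p; R=Ro.from_euler('z',th).as_matrix(); T=lambda a:R@np.array(a)+[x,y,0]
    return {"machine":T([0,0,0]),"cover_hinge":T([hx,0,.066]),
     "cover_edge":T([hx-.12*np.cos(c)+.006*np.sin(c),0,.066+.12*np.sin(c)+.006*np.cos(c)]),
     "latch_pivot":T([-.082,.045,.080]),
     "latch_tab":T([-.082+.038*np.sin(l)-.005*np.cos(l),.045-.038*np.cos(l)-.005*np.sin(l),.093])}
def fit(obs,p0):  # obs: list of (frame,name,px)
    def r(p):
        m=model(p); return np.r_[np.concatenate([(proj(f,m[n])-u)/2 for f,n,u in obs]),(p[3]-.066)/.004]
    s=least_squares(r,p0,loss="soft_l1"); return s.x,r(s.x)[:-1].reshape(-1,2)*2
E
python3 - <<'E'
from h import *
o=get_obs(); R=Ro.from_euler('xyz',o["eef_rot"]).as_matrix(); print(R.round(2))
F={n:grab_frame(n) for n in("scene","top","wrist")}
f=F["wrist"];Rc=cv2.Rodrigues(np.array(f["rvec"]))[0]; print("cam",(-Rc.T@np.array(f["tvec"]).ravel()).round(3),Rc.round(2).tolist(),f["fov_y"],F["top"]["fov_y"],F["scene"]["fov_y"])
obs=[]
for n in("scene","top"):
    for k in["machine","cover_hinge","cover_edge","latch_pivot","latch_tab"]:
        for i in range(1):
            r=mark_of(k,F[n])
            if r: obs.append((F[n],k,r[0]["at"]))
p,res=fit(obs,[.56,.0,.35,.066,1.9,.1]); print(p.round(4))
for a,b in zip(obs,res): print(a[1],b.round(1))
E
```

```text
[[ 0.    0.34 -0.94]
 [ 0.   -0.94 -0.34]
 [-1.   -0.   -0.  ]]
cam [ 0.29  -0.559  0.374] [[0.34, -0.94, -0.0], [-0.89, -0.33, 0.32], [-0.3, -0.11, -0.95]] 65.76111756697077 47.068042691584985 49.896362490702096
[0.566  0.0129 0.4885 0.0623 2.0352 0.1655]
machine [-1.4 -1.3]
cover_hinge [-1.5  0.4]
cover_edge [-0.1 -0.6]
latch_pivot [0.3 1.3]
latch_tab [1.9 1.3]
machine [1.2 0.8]
cover_hinge [-2.3 -0.5]
cover_edge [-1.1 -0.5]
latch_tab [0.7 0.7]
```

drive_tool([
  [0.0,[0.03,0.05,0.02],0],
  [0.0,[0.06,0.1,0.04],0],
  [0.0,[0.09,0.15,0.06],0],
  [0.0,[0.12,0.2,0.08],0],
  [0.0,[0.15,0.25,0.1],0],
])

```text
time_s: 2.62
eef_pos: [0.3648, -0.3355, 0.4048]
eef_rot: [2.233, 1.57, -0.559]
contact_force: [0.5, 0.7, 1.0]
opening: -0.0
```

drive_tool([
  [0.0,[0.03,0.05,0.0],0],
  [0.0,[0.06,0.1,0.0],0],
  [0.0,[0.09,0.15,0.0],0],
  [0.0,[0.12,0.2,0.0],0],
  [0.0,[0.15,0.25,0.0],0],
])

```text
time_s: 3.25
eef_pos: [0.5149, -0.0854, 0.4042]
eef_rot: [2.34, 1.57, -0.451]
contact_force: [0.1, -0.8, -0.4]
opening: -0.0002
```

```bash
cat > look.py <<'E'
from h import *
import sys,pickle
f=grab_frame("wrist"); m={}
for k in["machine","cover_hinge","cover_edge","latch_pivot","latch_tab"]:
    r=mark_of(k,f)
    if r: m[k]=list(r[0]["at"]); print(k,np.round(m[k]),round(r[0]["p"],2))
save(f,sys.argv[1],m)
pickle.dump((f,m),open(sys.argv[1]+".pkl","wb"))
E
python3 look.py w1
```

```text
machine [257. 116.] 0.55
cover_hinge [237.  50.] 0.89
latch_pivot [222. 200.] 0.7
latch_tab [248. 197.] 0.56
```

drive_tool([
  [0.0,[0.04,0.03,0.0],0],
  [0.0,[0.08,0.06,0.0],0],
  [0.0,[0.12,0.08,0.0],0],
  [0.0,[0.12,0.08,0.0],0],
  [0.0,[0.12,0.08,0.0],0],
])

```text
time_s: 4.18
eef_pos: [0.6335, -0.0088, 0.4035]
eef_rot: [-0.017, 1.569, -2.81]
contact_force: [-0.5, 0.4, -0.3]
opening: -0.0002
```

```bash
python3 look.py w2; python3 - <<'E'
from h import *
import pickle
obs=[]
for n in("w1","w2"):
    f,m=pickle.load(open(n+".pkl","rb")); obs+=[(f,k,m[k]) for k in m]
p,res=fit(obs,[.56,.0,.35,.066,1.9,.1]); print(p.round(4))
for a,b in zip(obs,res): print(a[1],b.round(1))
E
```

```text
machine [284. 223.] 0.66
cover_hinge [276. 186.] 0.68
cover_edge [247. 145.] 0.81
latch_pivot [255. 309.] 0.67
latch_tab [286. 316.] 0.78
[0.5639 0.0123 0.4667 0.0627 1.9839 0.1294]
machine [ 1.4 -0.9]
cover_hinge [-0.3 -0.3]
latch_pivot [-3.4 -0.5]
latch_tab [3.3 1. ]
machine [3.8 0.9]
cover_hinge [-2.4 -0.1]
cover_edge [ 0.2 -0. ]
latch_pivot [-0.1  2.5]
latch_tab [-1.3 -1.7]
```

View pics/w1.png

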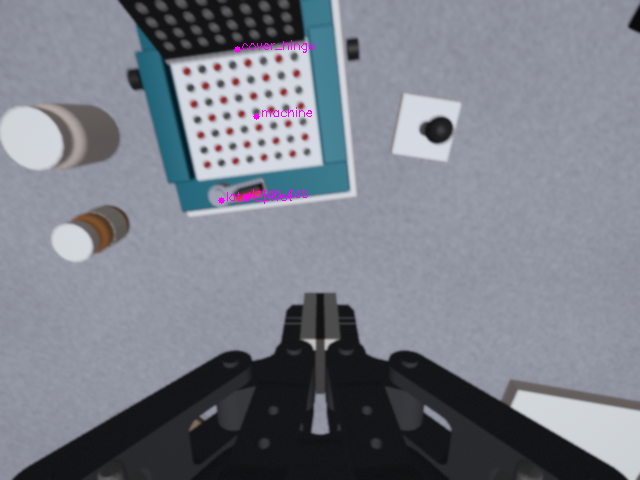

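View pics/w2.png

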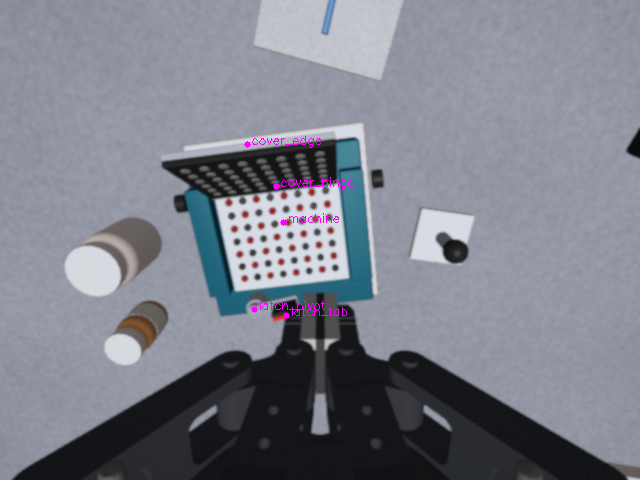

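w1 shows the foot's near corners at about (188,214) and (356,195). w2 shows its far corners at about (185,148) and (363,124), with the latch beside the fingertips near (285,310). I'll use the corners to pin down the yaw.

```bash
python3 - <<'E'
from h import *
import pickle
def ray(f,u,z):
    M=P(f); H=M[:,[0,1,3]]+np.outer([0,0,0],[0,0,0]); H=np.c_[M[:,0],M[:,1],M[:,2]*z+M[:,3]]
    q=np.linalg.solve(H,[u[0],u[1],1]); return q[:2]/q[2]
f1,m1=pickle.load(open("w1.pkl","rb"));f2,m2=pickle.load(open("w2.pkl","rb"))
nl,nr=ray(f1,(188,214),.010),ray(f1,(356,195),.010)
fl,fr=ray(f2,(185,148),.012),ray(f2,(363,124),.012); nr2=ray(f2,(376,294),.010)
for a in(nl,nr,fl,fr,nr2): print(a.round(4))
ang=lambda v:np.degrees(np.arctan2(v[1],v[0]))
print("near y-dir",ang(nl-nr)-90,"far",ang(fl-fr)-90,"right side",ang(fr-nr),ang(fr-nr2),"left",ang(fl-nl), np.linalg.norm(nl-nr),np.linalg.norm(fl-fr),np.linalg.norm(fr-nr))
print("centre",(nl+nr+fl+fr)/4)
a=np.concatenate([nl,nr,fl,fr])
C=[(-.115,.11),(-.115,-.11),(.115,.11),(.115,-.11)]
obs=[]
for f,m in((f1,m1),(f2,m2)): obs+=[(f,k,m[k]) for k in m]
cor=[(f1,(188,214),0,.010),(f1,(356,195),1,.010),(f2,(185,148),2,.012),(f2,(363,124),3,.012)]
def r(p):
    m=model(p);R=Ro.from_euler('z',p[2]).as_matrix()
    e=[(proj(f,m[n])-u)/2.5 for f,n,u in obs]+[(proj(f,R@np.array([*C[i],z])+[p[0],p[1],0])-u)/1.5 for f,u,i,z in cor]
    return np.concatenate(e)
s=least_squares(r,[.56,0,.4,.066,1.9,.1],loss="soft_l1"); print(s.x.round(4)); print(r(s.x).reshape(-1,2).round(1).tolist())
for k,v in model(s.x).items(): print(k,v.round(4))
E
```

```text
[0.4174 0.0601]
[ 0.5149 -0.1343]
[0.6158 0.1591]
[ 0.7153 -0.0334]
[ 0.5123 -0.1352]
near y-dir 26.61620616370604 far 27.319993489149994 right side 26.730610014617795 26.653488948548606 left 26.5130156007459 0.21744863860551694 0.21661758805840964 0.22439269817438115
centre [0.56585101 0.01289943]
[0.5644 0.0126 0.4674 0.0617 1.987  0.1127]
[[0.5, -0.6], [-0.1, 0.0], [-1.4, -0.4], [1.3, 0.4], [1.5, 0.2], [-1.0, 0.1], [0.0, -0.0], [-0.1, 0.8], [-0.5, -0.7], [-0.1, 2.7], [0.8, 2.3], [-1.7, -1.5], [0.5, -0.7]]
machine [0.5644 0.0126 0.    ]
cover_hinge [0.6195 0.0404 0.066 ]
cover_edge [0.6677 0.0648 0.1733]
latch_pivot [0.4709 0.0159 0.08  ]
latch_tab [ 0.4875 -0.0187  0.093 ]
```

drive_tool([
  [0.0,[0.04,0.048,0.0],7],
  [0.0,[0.079,0.096,0.0],7],
  [0.0,[0.079,0.096,-0.05],7],
  [0.0,[0.079,0.096,-0.11],7],
  [0.0,[0.079,0.096,-0.17],7],
])

```text
time_s: 5.1
eef_pos: [0.7132, 0.089, 0.2329]
eef_rot: [2.665, 1.569, -0.005]
contact_force: [0.6, 0.5, -0.3]
opening: -0.0001
```

```bash
python3 - <<'E'
from h import *
import pickle
o=get_obs(); R=Ro.from_euler('xyz',o["eef_rot"]).as_matrix(); print(o["time_s"],np.round(o["eef_pos"],4),o["contact_force"],"yaw",np.degrees(np.arctan2(-R[1,2],-R[0,2])))
th=.4674; ex=np.array([np.cos(th),np.sin(th)]); c=np.array([.5648,.0127]); hx=.062
for ph in(1.99,1.8,1.57,1.4,1.2,1.0,.8,.6,.4,.2,.1,0,):
    rho=.1
    if ph>1.57: x=hx-.12*np.cos(ph)+.006*np.sin(ph); z=.155
    else: x=hx-rho*np.cos(ph)+.006*np.sin(ph); z=.066+rho*np.sin(ph)+.006*np.cos(ph)
    w=c+ex*(x+.011); print(ph,np.round([*w,z+.073],3))
f=grab_frame("wrist"); save(f,"w3")
E
```

```text
5.1 [0.7132 0.089  0.2329] [ 0.60371215  0.47656596 -0.33825513] yaw 27.063906898695585
1.99 [0.678 0.07  0.228]
1.8 [0.66  0.061 0.228]
1.57 [0.635 0.048 0.239]
1.4 [0.62  0.041 0.239]
1.2 [0.603 0.032 0.234]
1.0 [0.586 0.024 0.226]
0.8 [0.572 0.016 0.215]
0.6 [0.559 0.01  0.2  ]
0.4 [0.55  0.005 0.183]
0.2 [0.544 0.002 0.165]
0.1 [0.542 0.001 0.155]
0 [0.541 0.001 0.145]
```

View pics/w3.png

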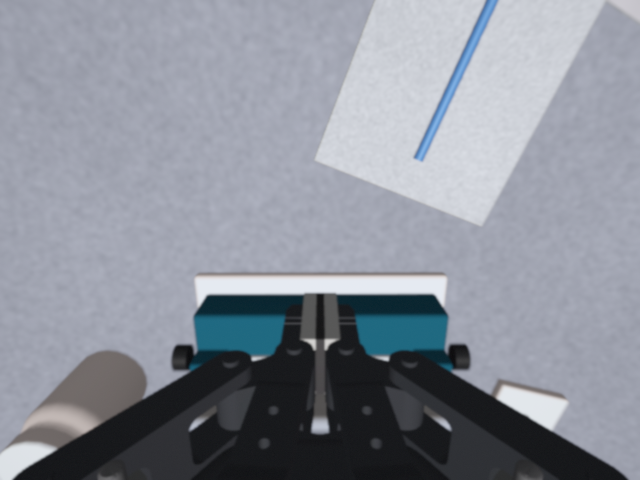

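The gripper stands square and centred behind the cover: the hinge knobs at columns 182 and 458 are symmetric about the fingers at 320. Now I push.

drive_tool([
  [0.0,[-0.02,-0.01,-0.005],0],
  [0.0,[-0.04,-0.02,-0.005],0],
  [0.0,[-0.055,-0.029,-0.003],0],
  [0.0,[-0.068,-0.036,0.003],0],
  [0.0,[-0.078,-0.041,0.006],0],
])

```text
time_s: 5.78
eef_pos: [0.6351, 0.0474, 0.2412]
eef_rot: [2.627, 1.569, -0.043]
contact_force: [1.1, 0.1, -1.9]
opening: -0.0003
```

```bash
python3 - <<'E'
from h import *
F={n:grab_frame(n) for n in("scene","top")}
for n in F:
    for k in("cover_edge","cover_hinge"):
        r=mark_of(k,F[n]); print(n,k,[(np.round(a["at"]),round(a["p"],2)) for a in r[:1]], [proj(F[n],model([.5648,.0127,.4674,.062,c,.1])[k]).round() for c in(1.9,1.57)])
im=F["scene"]["color"][150:350,200:440,::-1]; cv2.imwrite("pics/s1.png",cv2.resize(im,None,fx=3,fy=3))
E
```

```text
scene cover_edge [(array([302., 238.]), 0.84)] [array([308., 254.]), array([302., 238.])]
scene cover_hinge [(array([302., 289.]), 0.81)] [array([301., 288.]), array([301., 288.])]
top cover_edge [] [array([330., 152.]), array([337., 169.])]
top cover_hinge [] [array([336., 193.]), array([336., 193.])]
```

View pics/s1.png

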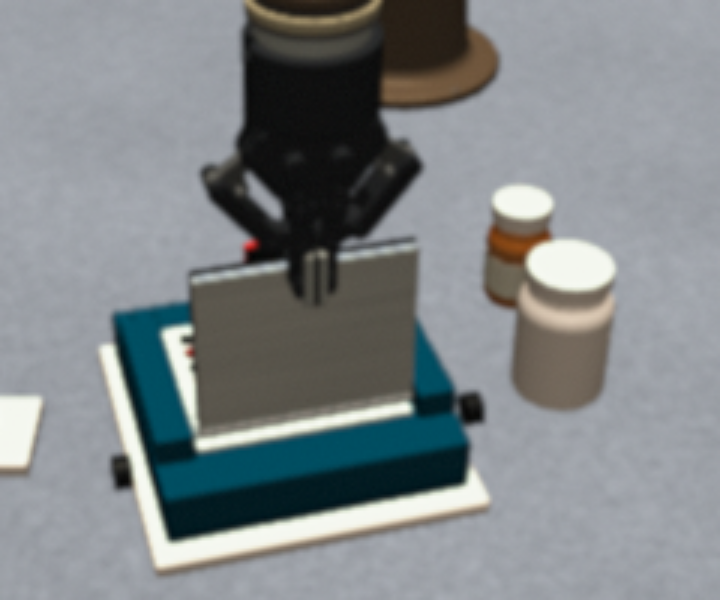

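The cover is upright (edge seen at scene (302,238), as the model predicts) with the fingers behind it. I carry on along the arc.

drive_tool([
  [0.0,[-0.015,-0.007,0.0],0],
  [0.0,[-0.032,-0.016,-0.006],0],
  [0.0,[-0.04,-0.02,-0.01],0],
  [0.0,[-0.049,-0.024,-0.014],0],
  [0.0,[-0.063,-0.032,-0.025],0],
])

```text
time_s: 6.7
eef_pos: [0.5729, 0.0161, 0.2154]
eef_rot: [2.927, 1.568, 0.258]
contact_force: [1.2, 1.1, 0.3]
opening: 0.0001
```

drive_tool([
  [0.0,[-0.007,-0.003,-0.007],0],
  [0.0,[-0.013,-0.006,-0.015],0],
  [0.0,[-0.018,-0.009,-0.023],0],
  [0.0,[-0.022,-0.011,-0.032],0],
  [0.0,[-0.025,-0.012,-0.041],0],
])

```text
time_s: 7.32
eef_pos: [0.5468, 0.0037, 0.1731]
eef_rot: [0.01, 1.57, -2.659]
contact_force: [-0.8, 0.1, 1.0]
opening: 0.0002
```

drive_tool([
  [0.0,[-0.003,-0.001,-0.009],0],
  [0.0,[-0.004,-0.002,-0.014],0],
  [0.0,[-0.005,-0.003,-0.019],0],
  [0.0,[-0.005,-0.003,-0.024],0],
  [0.0,[-0.005,-0.003,-0.028],0],
])

```text
time_s: 7.95
eef_pos: [0.542, 0.0008, 0.1455]
eef_rot: [-0.212, 1.57, -2.881]
contact_force: [-0.6, -0.1, 1.1]
opening: 0.0001
```

drive_tool([
  [0.0,[0.0,0.0,-0.001],0],
  [0.0,[0.0,0.0,-0.002],0],
  [0.0,[0.0,0.0,-0.003],0],
  [0.0,[0.0,0.0,-0.004],0],
  [0.0,[0.0,0.0,-0.004],0],
])

```text
time_s: 8.57
eef_pos: [0.5421, 0.0008, 0.1445]
eef_rot: [-0.343, 1.569, -3.012]
contact_force: [-7.2, -0.5, 16.6]
opening: -0.0002
```

```bash
python3 - <<'E'
from h import *
print(get_obs()["contact_force"])
F={n:grab_frame(n) for n in("scene","top")}
for n in F:
    for k in("cover_edge","latch_pivot","latch_tab"):
        r=mark_of(k,F[n]); print(n,k,[(np.round(a["at"]),round(a["p"],2)) for a in r[:1]], [proj(F[n],model([.5648,.0127,.4674,.062,c,.1])[k]).round(1) for c in(0,.1,.2)])
im=F["scene"]["color"][150:350,200:440,::-1]; cv2.imwrite("pics/s2.png",cv2.resize(im,None,fx=3,fy=3))
E
```

```text
[-7.15892802 -0.4876298  16.62636197]
scene cover_edge [(array([289., 250.]), 0.63)] [array([286.6, 249.3]), array([286.7, 245. ]), array([286.9, 241. ])]
scene latch_pivot [(array([305., 234.]), 0.7)] [array([304.5, 236.8]), array([304.5, 236.8]), array([304.5, 236.8])]
scene latch_tab [] [array([286.8, 234. ]), array([286.8, 234. ]), array([286.8, 234. ])]
top cover_edge [] [array([357.6, 246.6]), array([357.8, 244.6]), array([357.8, 242. ])]
top latch_pivot [] [array([340.7, 264.8]), array([340.7, 264.8]), array([340.7, 264.8])]
top latch_tab [] [array([359.9, 257.3]), array([359.9, 257.3]), array([359.9, 257.3])]
```

View pics/s2.png

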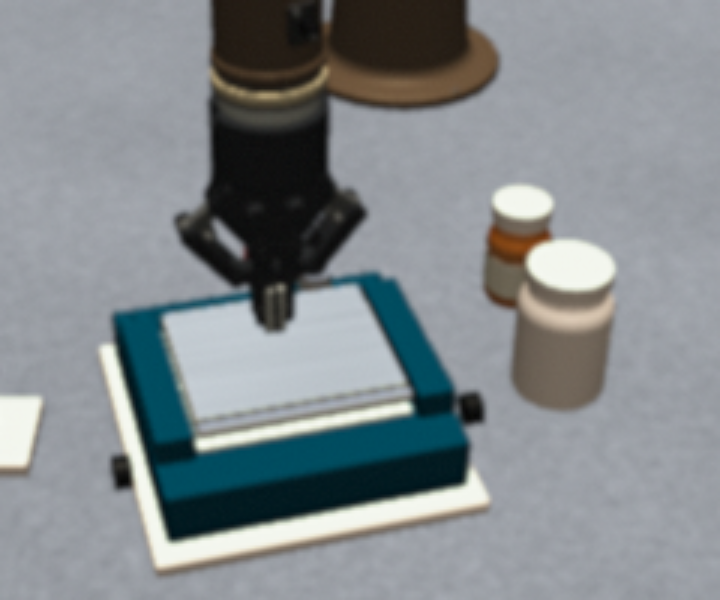

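The cover lies flat, level with the rims, and the tips met a firm stop at 16.6 N (tip z 0.0715). I lift and prepare the latch push.

drive_tool([
  [0.0,[0.0,0.0,0.03],0],
  [0.0,[0.0,0.0,0.07],0],
  [0.0,[-0.02,-0.015,0.11],0],
  [0.0,[-0.06,-0.04,0.12],0],
  [0.0,[-0.1,-0.065,0.12],0],
])

```text
time_s: 9.6
eef_pos: [0.4424, -0.0649, 0.2636]
eef_rot: [2.4, 1.566, -0.269]
contact_force: [-0.2, -0.9, -0.4]
opening: -0.0
```

```bash
python3 look.py w4; cat > lat.py <<'E'
from h import *
o=get_obs(); print(o["time_s"],np.round(o["eef_pos"],4),"q",np.round(o["q"],2),np.round(o["contact_force"],1))
th=.4674; R=Ro.from_euler('z',th).as_matrix()[:2,:2]; c=np.array([.5648,.0127])
for l,g in((.1,.035),(.1,.01),(.1,0),(.3,0),(.5,0),(.7,0),(.9,0),(1.1,0),(1.3,0),(1.45,0),(1.571,0),(1.571,-.004),(1.571,.03)):
    w=c+R@(np.array([-.082,.045])+.038*np.array([np.sin(l),-np.cos(l)])-(.016+g)*np.array([np.cos(l),np.sin(l)])); print(l,g,w.round(3),"turn",round(np.degrees(l),1))
import pickle
f,m=pickle.load(open("w4.pkl","rb"))
for l in(0,.1,.2,.3): print(l,proj(f,model([.5648,.0127,.4674,.062,0,l])["latch_tab"]).round(1))
print("pivot",proj(f,model([.5648,.0127,.4674,.062,0,l])["latch_pivot"]).round(1))
E
python3 lat.py
```

```text
machine [299.  30.] 0.86
cover_hinge [285. 147.] 0.44
cover_edge [302. 107.] 0.63
latch_pivot [232. 139.] 0.6
latch_tab [287. 147.] 0.67
9.9 [ 0.4432 -0.0641  0.2623] q [-0.24  0.01  2.07  0.    1.06  0.86] [-0.6 -0.3 -0.2]
0.1 0.035 [ 0.449 -0.044] turn 5.7
0.1 0.01 [ 0.47 -0.03] turn 5.7
0.1 0 [ 0.478 -0.025] turn 5.7
0.3 0 [ 0.486 -0.023] turn 17.2
0.5 0 [ 0.494 -0.019] turn 28.6
0.7 0 [ 0.5   -0.014] turn 40.1
0.9 0 [ 0.505 -0.007] turn 51.6
1.1 0 [ 0.509 -0.   ] turn 63.0
1.3 0 [0.512 0.008] turn 74.5
1.45 0 [0.512 0.014] turn 83.1
1.571 0 [0.512 0.019] turn 90.0
1.571 -0.004 [0.511 0.022] turn 90.0
1.571 0.03 [ 0.526 -0.008] turn 90.0
0 [286.9 153.4]
0.1 [287.2 147.3]
0.2 [287. 141.]
0.3 [286.1 134.8]
pivot [231.1 143.5]
```

View pics/w4.png

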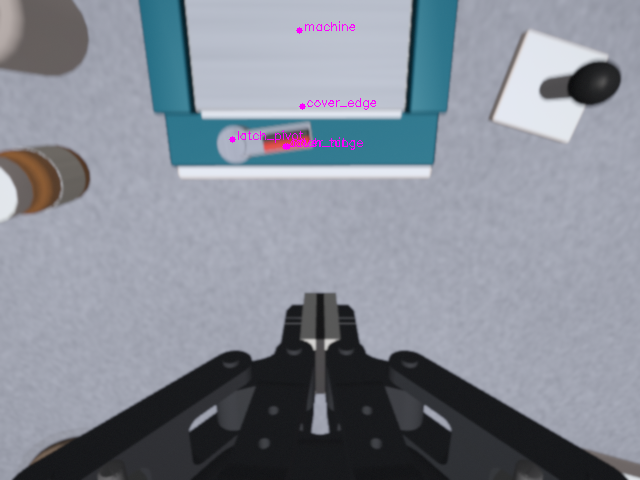

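The cover is flat, and the latch is seen at about 0.1 rad with its tab at (287,147), exactly where the model puts it. I descend in front of the tab, then sweep round with the tool turning along.

drive_tool([
  [0.0,[0.006,0.021,-0.04],6],
  [0.0,[0.006,0.021,-0.08],6],
  [0.0,[0.006,0.021,-0.099],6],
  [0.0,[0.016,0.028,-0.099],6],
  [0.0,[0.027,0.035,-0.099],6],
])

```text
time_s: 10.52
eef_pos: [0.4714, -0.0285, 0.1637]
eef_rot: [2.513, 1.568, -0.051]
contact_force: [0.7, -0.1, 0.0]
opening: -0.0001
```

drive_tool([
  [0.0,[0.008,0.005,0.0],0],
  [0.0,[0.012,0.006,0.0],6],
  [0.0,[0.016,0.007,0.0],11],
  [0.0,[0.02,0.009,0.0],17],
  [0.0,[0.024,0.011,0.0],23],
])

```text
time_s: 11.15
eef_pos: [0.494, -0.0181, 0.1639]
eef_rot: [1.419, 1.57, -0.741]
contact_force: [-1.2, -1.2, 1.2]
opening: 0.0
```

drive_tool([
  [0.0,[0.004,0.002,0.0],7],
  [0.0,[0.007,0.006,0.0],14],
  [0.0,[0.01,0.01,0.0],20],
  [0.0,[0.012,0.014,0.0],27],
  [0.0,[0.015,0.019,0.0],35],
])

```text
time_s: 11.78
eef_pos: [0.5095, 0.0007, 0.164]
eef_rot: [0.986, 1.568, -0.561]
contact_force: [-0.7, -1.3, 0.8]
opening: 0.0001
```

drive_tool([
  [0.0,[0.001,0.004,0.0],6],
  [0.0,[0.003,0.008,0.0],12],
  [0.0,[0.003,0.014,0.0],20],
  [0.0,[0.003,0.019,0.0],26],
  [0.0,[0.002,0.022,0.0],26],
])

```text
time_s: 12.4
eef_pos: [0.5126, 0.0194, 0.1642]
eef_rot: [0.029, 1.56, -1.064]
contact_force: [3.0, -20.2, -3.7]
opening: -0.0004
```

```bash
python3 - <<'E'
from h import *
o=get_obs(); print(o["time_s"],np.round(o["eef_pos"],4),np.round(o["contact_force"],1))
print(np.round(o["q"],2))
for n in("scene","top"):
    f=grab_frame(n)
    for k in("cover_edge","latch_tab"):
        r=mark_of(k,f); print(n,k,[(np.round(a["at"],1),round(a["p"],2)) for a in r[:1]], [proj(f,model([.5648,.0127,.4674,.062,0,l])[k]).round(1) for l in(1.2,1.4,1.57)])
E
```

```text
12.4 [0.5126 0.0194 0.1642] [  3.  -20.2  -3.7]
[-0.04  0.28  2.   -0.01  0.86 -0.51]
scene cover_edge [(array([289. , 253.5]), 0.71)] [array([286.6, 249.3]), array([286.6, 249.3]), array([286.6, 249.3])]
scene latch_tab [] [array([300.1, 241.8]), array([303.8, 242.1]), array([306.9, 242.1])]
top cover_edge [] [array([357.6, 246.6]), array([357.6, 246.6]), array([357.6, 246.6])]
top latch_tab [(array([254.1, 261.7]), 0.63)] [array([343.7, 244.2]), array([339.7, 244. ]), array([336.4, 244.4])]
```

The latch hit its stop at a TCP that matches 1.57 rad, with a 20 N reaction. I back off sideways, lift and look.

drive_tool([
  [0.0,[0.005,-0.01,0.0],0],
  [0.0,[0.014,-0.028,0.0],0],
  [0.0,[0.014,-0.028,0.05],0],
  [0.0,[0.014,-0.028,0.11],-10],
  [0.0,[0.014,-0.05,0.17],-20],
])

```text
time_s: 13.32
eef_pos: [0.5247, -0.0265, 0.3338]
eef_rot: [2.081, 1.57, 0.629]
contact_force: [1.5, -0.5, -1.2]
opening: -0.0002
```

drive_tool([
  [0.0,[-0.02,-0.05,0.02],-10],
  [0.0,[-0.04,-0.1,0.04],-20],
  [0.0,[-0.06,-0.15,0.06],-30],
  [0.0,[-0.06,-0.2,0.06],-40],
  [0.0,[-0.06,-0.2,0.06],-40],
])

```text
time_s: 13.95
eef_pos: [0.4641, -0.2302, 0.3926]
eef_rot: [1.418, 1.568, -0.733]
contact_force: [0.1, 0.8, 0.1]
opening: -0.0
```

```bash
python3 look.py w5; python3 - <<'E'
from h import *
import pickle
print(get_obs()["time_s"])
f,_=pickle.load(open("w5.pkl","rb"))
F={n:grab_frame(n) for n in("scene","top")}; F["wrist"]=f
for n,f in F.items():
    if n!="wrist":
        for k in("latch_tab","latch_pivot","cover_edge","jar","vial","tamper"):
            r=mark_of(k,f); print(n,k,[(np.round(a["at"]),round(a["p"],2)) for a in r[:1]])
    print(n,"tab/pivot/edge model",[proj(f,model([.5648,.0127,.4674,.062,0,l])["latch_tab"]).round() for l in(1.2,1.4,1.57)],[proj(f,model([.5648,.0127,.4674,.062,0,0])[k]).round() for k in("latch_pivot","cover_edge")])
a=F["top"]["color"][190:330,230:470,::-1]; b=F["scene"]["color"][190:330,170:410,::-1]
cv2.imwrite("pics/end.png",cv2.resize(np.vstack([a,b]),None,fx=2,fy=2,interpolation=cv2.INTER_CUBIC))
E
```

```text
latch_pivot [412.  74.] 0.45
14.25
scene latch_tab [(array([306., 240.]), 0.52)]
scene latch_pivot [(array([301., 235.]), 0.87)]
scene cover_edge [(array([289., 250.]), 0.67)]
scene jar [(array([387., 278.]), 0.94)]
scene vial [(array([371., 247.]), 0.81)]
scene tamper [(array([196., 297.]), 0.96)]
scene tab/pivot/edge model [array([300., 242.]), array([304., 242.]), array([307., 242.])] [array([305., 237.]), array([287., 249.])]
top latch_tab [(array([340., 240.]), 0.56)]
top latch_pivot [(array([342., 264.]), 0.8)]
top cover_edge [(array([361., 246.]), 0.61)]
top jar [(array([253., 259.]), 0.91)]
top vial [(array([266., 314.]), 0.8)]
top tamper [(array([440., 216.]), 0.63)]
top tab/pivot/edge model [array([344., 244.]), array([340., 244.]), array([336., 244.])] [array([341., 265.]), array([358., 247.])]
wrist tab/pivot/edge model [array([202., -78.]), array([196., -87.]), array([189., -94.])] [array([171., -43.]), array([232., -37.])]
```

View pics/end.png

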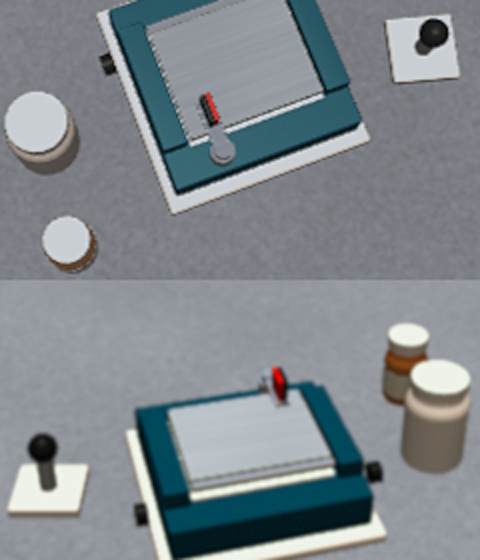

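The top view shows the tongue over the shut cover, and the jar, vial and tamper where they stood. One numerical check of the latch angle before I hand in: the red pixels against the modelled red face.

```bash
python3 - <<'E'
from h import *
for n in("top","scene"):
    f=grab_frame(n); c=f["color"].astype(int); m=(c[:,:,0]>110)&(c[:,:,1]<70)&(c[:,:,2]<70)
    x,y,w,h=(325,225,35,35) if n=="top" else (285,215,40,45)
    v,u=np.nonzero(m[y:y+h,x:x+w]); uv=np.c_[u+x,v+y]; print(n,len(uv),uv.mean(0).round(1))
    for l in(1.3,1.4,1.5,1.57):
        R=Ro.from_euler('z',.4674).as_matrix(); t=np.array([np.sin(l),-np.cos(l),0]);q=np.array([np.cos(l),np.sin(l),0])
        C=[proj(f,R@(np.array([-.082,.045,z])+r*t-.005*q)+[.5648,.0127,0]) for r in(.024,.052) for z in(.08,.106)]
        print(l,np.mean(C,0).round(1))
E
```

```text
top 31 [335.6 243.2]
1.3 [341.7 244. ]
1.4 [339.7 244. ]
1.5 [337.8 244.2]
1.57 [336.4 244.4]
scene 31 [308.7 237.9]
1.3 [301.9 242. ]
1.4 [303.8 242.1]
1.5 [305.6 242.1]
1.57 [306.9 242.1]
```

Both views put the red face at about 1.57 rad.

```bash
python3 -c "
from h import *
o=get_obs(); print(o['time_s'],np.round(o['contact_force'],1)); print(job_done())"
```

```text
15.05 [ 0.7  0.5 -0.5]
the job is handed in; nothing more can be done
None
```

I pushed the cover over from behind with the closed fingertips until it lay shut. I then swept the red tab round to its stop, backed off and lifted clear. The job was handed in at about 15 s of the 48 s allowed; `job_done` gives no verdict.

**Cover:** the tips met a firm stop at 16.6 N with the tip at z = 71.5 mm, against 72 mm for a shut cover. Afterwards the network's free-edge marks were within about 3 px of the shut model in both the scene and top views.

**Latch:** it was still at about 0.1 rad once the cover was down. It then hit its stop with a 20 N reaction, and the tool position there matched 1.57 rad. Red pixels in the top and scene views also fit about 1.57 rad.

**Other objects:** the jar, vial and tamper look upright and unmoved. Their network marks shifted by at most about 4 px from the first pictures, which I put down to detector scatter and did not convert to millimetres.

**Clearance:** the arm finished well clear, and the measured force was only noise (under 1 N).

**Disagreements:**
- While the gripper covered the tab, the top view gave one wrong tab detection, at column 254.
- The final network tab mark in the top view alone read nearer 1.4 rad. I relied on the red pixels and the stop contact instead.
- The red pixels in the scene view sit about 4 px above the modelled face.

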